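# Weigh the praline jar on the buffet's beam scale

### The job

Weigh the squat glass jar with the flat steel lid: stand it upright on the round pan of the beam scale and let go of it, then nudge the steel poise gently along the notched beam, pushing it by its handle but never pinching it, to the notch where the pointer rests nearest the index mark with nothing touching the scale. Set the jar down softly and leave the sugar shaker and the dessert glasses where they stand.

Things in the scene. Friction and masses are not known exactly. Their poses are not given: they have to be found in the camera images.
- jar: The jar to weigh: a round glass jar 56 mm in diameter and 85 mm tall in all, with pale brown filling; its flat steel lid is the top 15 mm (57 mm in diameter). Origin at the centre of its underside, z up. Its weight is unknown, 300 to 500 g.
- pan_top (a point): Centre of the upper face of the scale's pan, a flat steel disc 110 mm in diameter and 6 mm thick, no rim, on the beam's short arm 100 mm from the pivot. A linkage keeps it level; it is about 150 mm above the table and travels 7 mm up or down. Loaded, it sinks to its lower stop until the poise is moved out.
- scale: White stand of the beam scale, fixed. Origin on the table under the pivot; the base is 90 mm wide (x), 20 mm high, and runs 155 mm to -y and 315 mm to +y. Its y axis runs along the beam: pan on the -y side (y = -100 mm), long notched arm to +y. The pivot is 120 mm up, between two upright cheeks (40 mm over both in x, 24 mm in y) that reach 140 mm up.
- beam: Steel beam, 10 mm wide, 16 mm high. Origin at the pivot, y axis along the long arm. It swings 0.07 rad up or down between stops; the long arm rises when the pan is too heavy. 16 round teeth on its upper edge make 15 notches 14 mm apart, the first 45 mm and the last 241 mm from the pivot. It settles in about 1 s.
- poise: Dark steel poise, 290 g, sliding on the long arm: a block 35 mm (x) by 29 mm (y, along the beam) up to 32 mm above its origin, with an upright handle plate on it. Origin at the beam's mid-height, axes those of the beam. It starts in the first notch, nearest the pivot, where the empty scale balances. A heavy roller in it drops into the notches: 2 to 4 N along the beam carry it over a tooth.
- knob_top (a point): Centre of the top of the poise's handle plate, 77 mm above the poise's origin; the plate is 24 mm (x) by 14 mm (y, along the beam) by 45 mm tall. Push it along the beam; past a tooth's top the poise snaps into the next notch by itself. The scale bears no finger force over 12 N, so no pinching and no fast bump.
- pointer_tip (a point): Tip of the pointer at the end of the long arm, 287 mm from the pivot; it moves 20 mm up or down. With the jar on, it stays at its upper stop until the poise is within about 2.5 notches of balance; from there one notch lowers it about 8 mm. A finger touching the poise holds the beam by friction: the pointer reads true only when nothing touches.
- index (a point): The fixed index mark on the stand, a small dark blade beside the pointer's tip, 120 mm above the table; the pointer is centred when its tip is at the same height.
- shaker: Sugar shaker to be left alone: tall glass with a domed steel top, 60 mm in diameter, 134 mm tall. Origin at the centre of its underside.
- verrine_a: Dessert glass to be left alone, 52 mm in diameter, 62 mm tall, no lid. Origin at the centre of its underside.
- verrine_b: Another dessert glass like it, to be left alone.
- verrine_d: Another dessert glass like it, to be left alone.
Things that resemble listed ones, but are neither listed nor needed, are in the scene too. Leave any blue look-alike of the jar alone.

How it is judged:
On the way, in this order (a step that is already met when the one before it is completed fails the run):
1. the jar stands on the pan, let go (distance between jar and pan_top below 0.03 m and contact force between jar and beam above 1.5 N and angle between jar's own z axis and vertical below 0.1 rad and contact force between the fingers and jar below 0.1 N and linear speed of jar below 0.02 m/s), for 0.3 s.
2. the pointer rests at the index with the poise not touched (z of pointer_tip in the frame of index between -0.0055 and 0.0055 m and angular speed of beam below 0.03 rad/s and contact force between each of the arm, the fingers and beam below 0.05 N), for 0.4 s.
At the end, for the whole second after the job is handed in: The jar stands upright within 30 mm of the pan's centre, and with the scale untouched and at rest the pointer's tip is within 5.5 mm of the index mark's height (half a notch is about 4 mm) (distance between jar and pan_top below 0.03 m and angle between jar's own z axis and vertical below 0.1 rad and linear speed of jar below 0.02 m/s and z of pointer_tip in the frame of index between -0.0055 and 0.0055 m and angular speed of beam below 0.03 rad/s).
It fails at once if the fingers press or pinch the scale (beam, poise or pan) with more than 12 N (contact force between the fingers and beam above 12 N).
It fails at once if the arm's other parts press the scale with more than 12 N (contact force between the arm and beam above 12 N).
It fails at once if the jar is dropped or pressed on the scale with more than 25 N (contact force between jar and beam above 25 N).
It fails at once if the sugar shaker or a dessert glass is moved by more than 30 mm or tipped (distance of any of shaker, verrine_a, verrine_b, verrine_d from where it was at the start of the episode above 0.03 m or angle between any of shaker, verrine_a, verrine_b, verrine_d's own z axis and vertical above 0.5 rad).
It also fails if it takes over 72 s, if anything falls off the work surface, if the arm or the gripper's body presses on something with over 40 N, if the wrist force passes 120 N, or if a joint passes its speed limit or range.

### The arm

A 6-joint arm with a two-finger parallel gripper is mounted at the origin on the work surface. World frame = base frame: x ahead of the robot, y to its left, z up, the work surface at z = 0. Lengths are in m, angles in rad, forces in N, time in s.
With the tool pointing down it reaches from about 0.4 to 0.825 m from the base axis. Payload 7 kg.
Tool frame: the origin (TCP) lies on the centre line of the jaws, within the pads' length; the fingertips stand 22 mm ahead of it and the grasp point (between the pads) lies 3 mm ahead of it; z points along the fingers, y is the direction in which the jaws open and shut (so a half turn about z gives the same grasp; the last joint's range is limited). The gripper opens to 88 mm and grips with 3 to 60 N. Pads are 19 mm wide; open, the fingers measure 130 mm over their backs; the gripper's body (78 mm by 193 mm) begins 47 mm behind the grasp point.
Start: joints at [-0.904, 0.359, 0.012, 0, -1.224, -0.288], TCP at [0.25, -0.627, 0.249] pointing down, gripper open.
Joint ranges: [-3.07, 3.07], [-1.43, 2.12], [-1.02, 1.25], [-3.03, 1.67], [-3.05, -0], [-3.03, 3.03]. Speed limits (rad/s): [2.39, 2.39, 3.01, 3.14, 3.14, 3.14].

### API

Orientations are given as [roll, pitch, yaw] about the fixed x, y, z axes, in that order (R = Rz(yaw) Ry(pitch) Rx(roll)).
In Python, from station import arm gives the robot as it stands. The module is installed in compiled form; this text tells all that it offers.
- The arm moves only by the tool arm_command, never from a script. Its argument "motion" is a list of rows, each a list of 3 entries, a list of its own where there are three numbers: the shift along the tool's x, y, z in mm, then the turn, a rotation vector about the tool's x, y, z in degrees, then the opening, from 0 (shut) to 1 (fully open). In form: [[[tx, ty, tz], [wx, wy, wz], grip], ...]. A call has 1 to 20 rows; each row shifts and turns the commanded pose from where the row before left it, along the tool's axes as they then stand; what a row does not reach is not made up. A row lasts 1/12 s, in which the tool goes at most 41.7 mm and 7.16 degrees, less where a joint would pass 70% of its speed; a pose out of reach is approached as far as the arm can. A call is refused whole if a number of a shift passes 41.7 or a number of a turn 7.16, either way. A call with a gripper value outside its range is refused whole. The fingers move at their own pace and stop on an object; "newtons" is the grip in N (left out, the last holds). Time passes only in rows, so rows that do not move let the fingers close. It gives the time, the measured TCP pose, the force and the opening at its end, in the units of the state.
- arm.get_state(): the state, without advancing time (a new reading comes with each control period).
- arm.grab_frame(name): name is "scene" or "top" or "wrist"; returns the picture (400x640x3 uint8, red, green, blue); there is no depth.
- arm.camera_info(name): a dict with "fov_y" (degrees; the focal length in pixels is half the picture's height over the tangent of half this angle, whatever the lens; pixels are square), "cx", "cy" (the principal point, pixels), "k1" (the pictures are not rectified: a ray, as slopes to the right and down, at radius r is drawn at 1 + k1 r^2 times it, then the intrinsics apply), "view" (4x4, takes a point from world to camera coordinates); the wrist camera has in their place "tool_from_camera" (4x4, takes a point from camera to tool coordinates, whose origin is the TCP and whose axes are the flange's). Camera axes: x right, y down, z forward; pixel columns grow to the right and rows downward; lengths in m; the calibration is good to about 2 mm. A picture is of the moment at which its call begins: read the wrist's pose just before it. camera_info takes no time and is no camera call.
- arm.job_done(): hands the job in, once; it reports no verdict.
The state is a dict: "t": time; "q": joint angles; "qd": joint speeds; "joint_efforts": joint torques, N m; "eef_pos": TCP position; "ee_rot": TCP orientation; "force": force on the tool from outside, world axes, zero at the start; "moment": the same for the moment, N m; "width": finger opening in m.
Only numpy, scipy, OpenCV 4.12 (cv2) and the standard library are available. Lean on these libraries where they do the work, as an engineer would, in place of code of your own. Each camera call takes 0.05 s, during which the arm holds its last target. There are 200 camera calls.

## Working session

There is one attempt and no reset: what is moved stays moved. The work goes in short steps, Python scripts to look and compute and a tool call to move; the robot and the scene stay as the last step left them, time stands still between calls to the robot, and variables do not carry over. Pictures are saved under pics/ and viewed, on a budget of 10 in all, crops included, one or two more only if the job needs it, and the job is handed in when it is done.

Besides the shell and the picture viewer there is one more tool, called as a command line: name --argument value ..., lists and objects as JSON in quotes. arm_command: Moves the arm, as the interface text tells. Its arguments: {"type":"object","properties":{"motion":{"type":"array","items":{"type":"array"}},"newtons":{"type":"number"}},"required":["motion"]}

```bash
mkdir -p pics
cat > h.py <<'E'
import numpy as np, cv2
from station import arm
def grab(n,f=None):
    im=cv2.cvtColor(arm.grab_frame(n),cv2.COLOR_RGB2BGR)
    if f: cv2.imwrite('pics/'+f,im)
    return im
def K(i):
    f=200/np.tan(np.radians(i['fov_y'])/2); return f,i['cx'],i['cy'],i['k1']
def cam_pose(n):
    i=arm.camera_info(n)
    if 'view' in i: return i,np.linalg.inv(np.array(i['view']))
    s=arm.get_state(); T=np.eye(4)
    from scipy.spatial.transform import Rotation as R
    T[:3,:3]=R.from_euler('xyz',s['ee_rot']).as_matrix(); T[:3,3]=s['eef_pos']
    return i,T@np.array(i['tool_from_camera'])
def ray(n,u,v,P=None):
    i,C=P or cam_pose(n); f,cx,cy,k=K(i)
    d=np.array([(u-cx)/f,(v-cy)/f]); p=d.copy()
    for _ in range(30): p=d/(1+k*(p@p))
    return C[:3,3],C[:3,:3]@np.array([*p,1])
def onz(n,u,v,z,P=None):
    o,d=ray(n,u,v,P); return o+d*(z-o[2])/d[2]
def proj(n,p,P=None):
    i,C=P or cam_pose(n); f,cx,cy,k=K(i)
    q=np.linalg.inv(C)@np.array([*p,1]); a=q[:2]/q[2]; a=a*(1+k*(a@a)); return a*f+[cx,cy]
def tri(rays):
    A=np.zeros((3,3));b=np.zeros(3)
    for o,d in rays:
        d=d/np.linalg.norm(d);M=np.eye(3)-np.outer(d,d);A+=M;b+=M@o
    return np.linalg.solve(A,b)
E
python3 - <<'E'
from h import *
for n in('scene','top'):
    grab(n,n+'0.png'); i=arm.camera_info(n); print(n,i['fov_y'],i['k1'],np.linalg.inv(np.array(i['view'])).round(3).tolist())
print(arm.camera_info('wrist')); print(arm.get_state())
E
```

```text
scene 47.50906356438692 -0.07765994640283576 [[0.74, 0.488, -0.463, 1.097], [0.673, -0.538, 0.507, -0.71], [-0.002, -0.687, -0.727, 1.049], [0.0, 0.0, 0.0, 1.0]]
top 42.8858402258879 -0.15243129201093225 [[-0.001, -0.991, 0.135, 0.307], [-1.0, 0.003, 0.014, -0.065], [-0.014, -0.135, -0.991, 1.693], [0.0, 0.0, 0.0, 1.0]]
{'fov_y': 68.61276924319361, 'cx': 326.6545890675407, 'cy': 197.0468804387465, 'k1': -0.05420802524183554, 'tool_from_camera': array([[ 7.25969440e-04, -9.65701939e-01, -2.59652149e-01,
         6.86567561e-02],
       [ 9.99999720e-01,  7.47996399e-04,  1.39712448e-05,
         6.24368077e-04],
       [ 1.80726814e-04, -2.59652086e-01,  9.65702212e-01,
        -1.36134837e-01],
       [ 0.00000000e+00,  0.00000000e+00,  0.00000000e+00,
         1.00000000e+00]])}
{'t': 0.1, 'q': array([-9.03905603e-01,  3.59354628e-01,  1.11711798e-02, -3.13352485e-04,
       -1.22411630e+00, -2.88105479e-01]), 'qd': array([ 1.33717110e-03, -5.33529107e-04,  1.29318324e-03, -1.44380555e-03,
        7.91193311e-05,  2.13683193e-05]), 'joint_efforts': array([-1.61977496e-03, -5.84163773e+01,  2.93752098e+01,  7.01556042e+00,
        1.02057066e-02, -5.85200632e-05]), 'eef_pos': array([ 0.24944528, -0.62678677,  0.24769904]), 'ee_rot': array([ 3.14006749e+00, -1.44770895e-04, -2.76291399e+00]), 'force': array([ 0.08886024, -0.10790194,  1.19823919]), 'moment': array([-0.02745628, -0.05417503, -0.02211074]), 'width': 0.0877233126925706}
```

View pics/scene0.png

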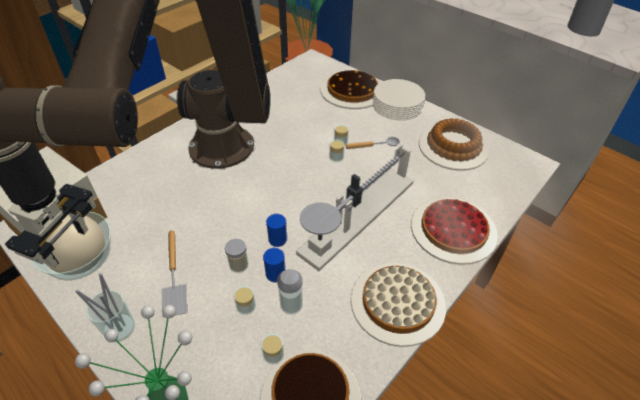

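View pics/top0.png

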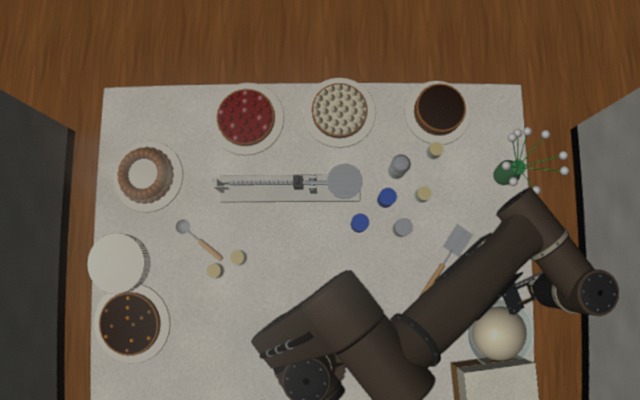

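The top view shows the jar candidate with a flat grey lid at (403,227) and the domed, taller shaker at (400,165). The blue look-alikes are at (387,197) and (360,222), and the pan is at (345,181). In the scene view, the same order gives (236,255), (290,288), (277,230)/(274,264) and (321,218). I choose the one at (403,227), scene (236,255), and check it with one close crop.

Run:
```python
from h import *
s=cv2.imread('pics/scene0.png');t=cv2.imread('pics/top0.png')
a=cv2.resize(s[150:350,210:430],None,fx=2.6,fy=2.6,interpolation=3)[:520]
b=cv2.resize(t[140:250,210:440],None,fx=3.4,fy=3.4,interpolation=3)
cv2.imwrite('pics/c1.png',cv2.resize(a,(440,400)));
W=np.zeros((600,800,3),np.uint8); W[:220,:460]=cv2.resize(t[140:250,210:440],(460,220),interpolation=3);W[220:600,:418]=cv2.resize(s[150:350,210:430],(418,380),interpolation=3)
W[220:600,420:800]=cv2.resize(s[225:305,220:300],(380,380),interpolation=3)
cv2.imwrite('pics/c1.png',W)
Pt=cam_pose('top');Ps=cam_pose('scene')
for nm,tp,sp,z in [('jarlid',(403,227),(236,246),.085),('pan',(345,181),(321,218),.15),('blue1',(387,197),(277,220),.085),('blue2',(360,222),(274,255),.085),('shaker',(400,163),(290,280),.13),('knob',(298,181),(355,181),.197),('ptr',(218,184),(404,153),.12)]:
    print(nm,onz('top',*tp,z,Pt).round(4),onz('scene',*sp,z,Ps).round(4),tri([ray('top',*tp,Pt),ray('scene',*sp,Ps)]).round(4))
```

```text
jarlid [ 0.4373 -0.3006  0.085 ] [ 0.4424 -0.2995  0.085 ] [ 0.4388 -0.2995  0.0816]
pan [ 0.5744 -0.1155  0.15  ] [ 0.5818 -0.1152  0.15  ] [ 0.5771 -0.1138  0.1447]
blue1 [ 0.5335 -0.2514  0.085 ] [ 0.4581 -0.1608  0.085 ] [ 0.5245 -0.231   0.1949]
blue2 [ 0.4538 -0.1642  0.085 ] [ 0.5389 -0.2517  0.085 ] [ 0.462  -0.1788 -0.056 ]
shaker [ 0.6347 -0.2892  0.13  ] [ 0.6464 -0.2993  0.13  ] [ 0.6382 -0.2917  0.1131]
knob [0.5667 0.0261 0.197 ] [0.5888 0.014  0.197 ] [0.5733 0.03   0.1747]
ptr [0.5718 0.2842 0.12  ] [0.5779 0.2816 0.12  ] [0.5738 0.2865 0.1142]
```

View pics/c1.png

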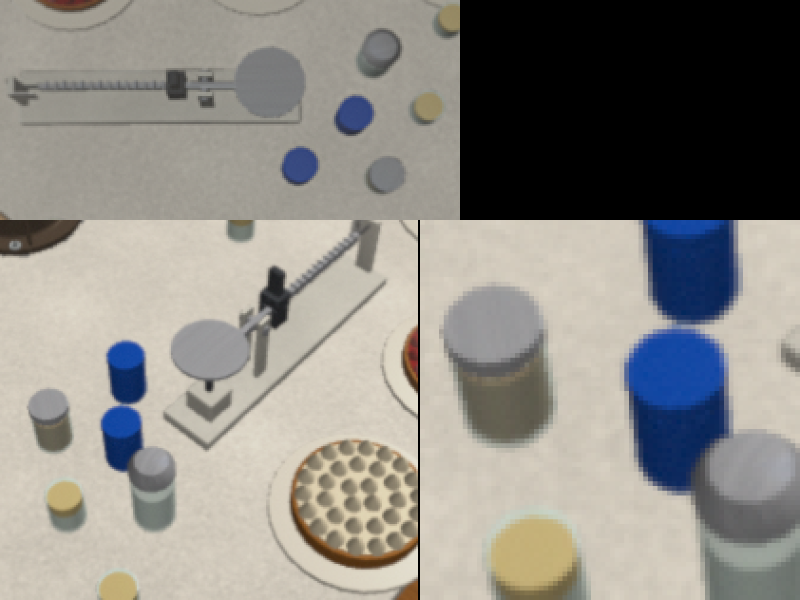

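The crop confirms the flat-lidded jar with brown filling, about (0.439, -0.300). The neighbours are the domed shaker and the blue jars. I move above it and check with the wrist camera.

arm_command --motion '[[[-12, 10, 0], [0, 0, 0], 1], [[-24, 19, 0], [0, 0, 0], 1], [[-26, 20, 0], [0, 0, 0], 1], [[-26, 20, 0], [0, 0, 0], 1], [[-26, 20, 0], [0, 0, 0], 1], [[-26, 20, 0], [0, 0, 0], 1], [[-26, 20, 0], [0, 0, 0], 1], [[-26, 20, 0], [0, 0, 0], 1], [[-26, 20, 0], [0, 0, 0], 1], [[-26, 20, 0], [0, 0, 0], 1], [[-24, 20, 0], [0, 0, 0], 1], [[-18, 15, 0], [0, 0, 0], 1], [[-11, 9, 0], [0, 0, 0], 1], [[0, 0, 0], [0, 0, 0], 1], [[0, 0, 0], [0, 0, 0], 1]]'

```text
t: 1.35
eef_pos: [0.4395, -0.2999, 0.2485]
ee_rot: [3.141, -0.0, -2.761]
force: [-0.4, 0.1, -0.3]
width: 0.0883
```

```bash
cat >> h.py <<'E'
def tooldelta(p):
    from scipy.spatial.transform import Rotation as R
    s=arm.get_state(); return R.from_euler('xyz',s['ee_rot']).inv().apply(np.array(p)-s['eef_pos'])*1000
E
python3 - <<'E'
from h import *
s=arm.get_state();print(s['t'],s['eef_pos'],s['ee_rot'])
P=cam_pose('wrist');im=grab('wrist','w1.png')
print('expected lid px',proj('wrist',(.439,-.3,.085),P))
E
```

```text
1.35 [ 0.43951445 -0.29990438  0.24849407] [ 3.14142774e+00 -7.14768510e-05 -2.76078739e+00]
expected lid px [326.13729626 185.60789597]
```

View pics/w1.png

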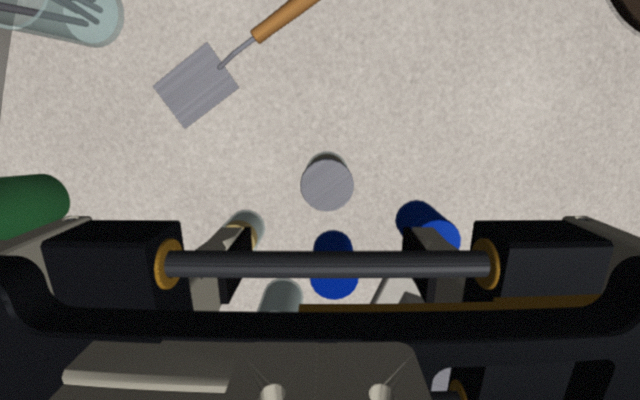

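The lid is at (327,185), against a prediction of (326,186), so I descend and grip.

arm_command --motion '[[[0, 0, 15], [0, 0, 0], 1], [[0, 0, 25], [0, 0, 0], 1], [[0, 0, 30], [0, 0, 0], 1], [[0, 0, 30], [0, 0, 0], 1], [[0, 0, 30], [0, 0, 0], 1], [[0, 0, 25], [0, 0, 0], 1], [[0, 0, 20], [0, 0, 0], 1], [[0, 0, 12], [0, 0, 0], 1], [[0, 0, 8], [0, 0, 0], 1], [[0, 0, 0], [0, 0, 0], 0], [[0, 0, 0], [0, 0, 0], 0], [[0, 0, 0], [0, 0, 0], 0], [[0, 0, 0], [0, 0, 0], 0], [[0, 0, 0], [0, 0, 0], 0], [[0, 0, 0], [0, 0, 0], 0], [[0, 0, 0], [0, 0, 0], 0], [[0, 0, 0], [0, 0, 0], 0]]' --newtons 25

```text
t: 2.82
eef_pos: [0.4397, -0.3007, 0.0543]
ee_rot: [-3.141, 0.001, -2.762]
force: [-1.2, 2.4, 6.4]
width: 0.0563
```

arm_command --motion '[[[0, 0, -8], [0, 0, 0], 0], [[0, 0, -18], [0, 0, 0], 0], [[0, 0, -28], [0, 0, 0], 0], [[0, 0, -32], [0, 0, 0], 0], [[0, 0, -32], [0, 0, 0], 0], [[0, 0, -32], [0, 0, 0], 0], [[0, 0, -32], [0, 0, 0], 0], [[-8, 5, -26], [0, 0, 0], 0], [[-18, 11, -15], [0, 0, 0], 0], [[-26, 16, -7], [0, 0, 0], 0], [[-28, 18, 0], [0, 0, 0], 0], [[-28, 18, 0], [0, 0, 0], 0], [[-28, 17, 0], [0, 0, 0], 0], [[-26, 16, 0], [0, 0, 0], 0], [[-18, 11, 0], [0, 0, 0], 0], [[-10, 7, 0], [0, 0, 0], 0], [[-5, 3, 0], [0, 0, 0], 0], [[0, 0, 0], [0, 0, 0], 0], [[0, 0, 0], [0, 0, 0], 0]]'

```text
t: 4.4
eef_pos: [0.5748, -0.1158, 0.2834]
ee_rot: [3.141, -0.001, -2.763]
force: [-0.3, -1.6, -2.7]
width: 0.0562
```

Run:
```python
from h import *
s=arm.get_state();print(s['t'],s['eef_pos'],s['ee_rot'],s['force'],s['width'])
a=grab('scene')[130:310,210:430];b=grab('top')[120:240,200:440];c=grab('wrist')
W=np.zeros((600,800,3),np.uint8);W[:360,:440]=cv2.resize(a,(440,360),interpolation=3);W[360:600,:480]=cv2.resize(b,(480,240),interpolation=3);W[:200,440:760]=cv2.resize(c,(320,200))
cv2.imwrite('pics/c2.png',W)
```

```text
4.4 [ 0.57476371 -0.11582263  0.28338431] [ 3.14133050e+00 -9.12167454e-04 -2.76285709e+00] [-0.33323427 -1.63661486 -2.74572426] 0.05620517373103857
```

View pics/c2.png

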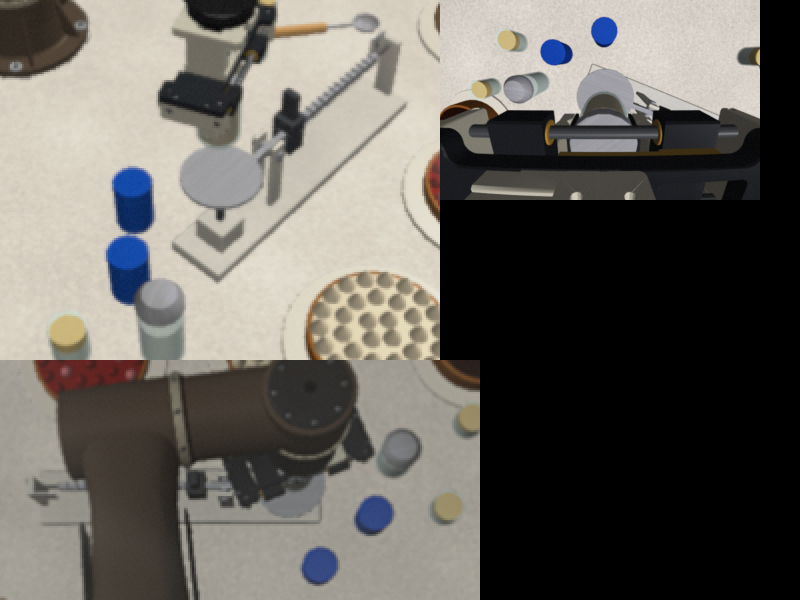

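arm_command --motion '[[[0, 0, 10], [0, 0, 0], 0], [[0, 0, 18], [0, 0, 0], 0], [[0, 0, 18], [0, 0, 0], 0], [[0, 0, 14], [0, 0, 0], 0], [[0, 0, 8], [0, 0, 0], 0], [[0, 0, 4], [0, 0, 0], 0], [[0, 0, 2], [0, 0, 0], 0], [[0, 0, 2], [0, 0, 0], 0], [[0, 0, 2], [0, 0, 0], 0], [[0, 0, 2], [0, 0, 0], 0], [[0, 0, 0], [0, 0, 0], 0], [[0, 0, 0], [0, 0, 0], 0]]'

```text
t: 5.55
eef_pos: [0.5755, -0.1153, 0.2038]
ee_rot: [-3.141, 0.0, -2.763]
force: [1.0, -1.0, -3.8]
width: 0.056
```

arm_command --motion '[[[0, 0, 1], [0, 0, 0], 0], [[0, 0, 1], [0, 0, 0], 0], [[0, 0, 1], [0, 0, 0], 0], [[0, 0, 0], [0, 0, 0], 0]]'

```text
t: 5.88
eef_pos: [0.5755, -0.1153, 0.2005]
ee_rot: [-3.142, 0.0, -2.763]
force: [0.1, 0.1, -2.6]
width: 0.0564
```

arm_command --motion '[[[0, 0, 1], [0, 0, 0], 0], [[0, 0, 1], [0, 0, 0], 0], [[0, 0, 0], [0, 0, 0], 0], [[0, 0, 0], [0, 0, 0], 0]]'

```text
t: 6.22
eef_pos: [0.5754, -0.1153, 0.1985]
ee_rot: [3.142, -0.0, -2.763]
force: [-0.3, 0.6, -2.4]
width: 0.0561
```

Run:
```python
from h import *
s=arm.get_state();print(s['t'],s['eef_pos'],s['force'])
a=grab('scene')[140:290,280:430]
cv2.imwrite('pics/c3.png',cv2.resize(a,(600,600),interpolation=3))
```

```text
6.2167 [ 0.57544501 -0.11532032  0.1984953 ] [-0.33141004  0.58143097 -2.42939602]
```

View pics/c3.png

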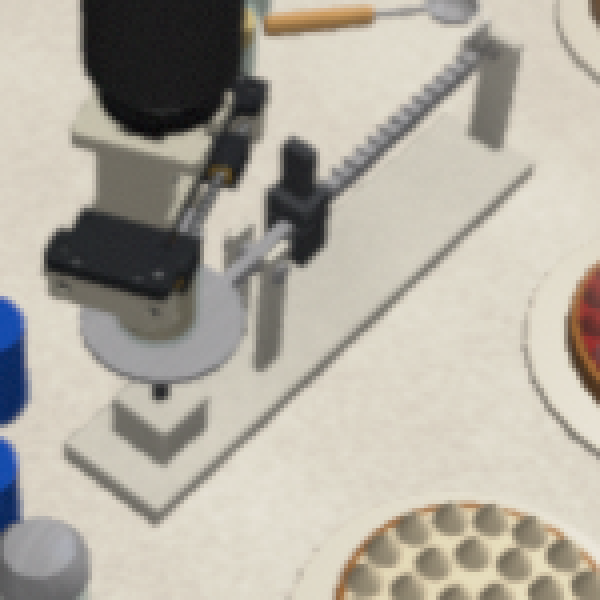

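The jar hangs just over or touching the pan, near its centre at crop (160,325). I keep lowering in 1 mm steps.

arm_command --motion '[[[0, 0, 1], [0, 0, 0], 0], [[0, 0, 1], [0, 0, 0], 0], [[0, 0, 0], [0, 0, 0], 0], [[0, 0, 0], [0, 0, 0], 0]]'

```text
t: 6.6
eef_pos: [0.5756, -0.1153, 0.1973]
ee_rot: [-3.141, 0.001, -2.763]
force: [-2.4, 1.3, 5.6]
width: 0.0564
```

arm_command --motion '[[[0, 0, 1], [0, 0, 0], 0], [[0, 0, 0], [0, 0, 0], 0], [[0, 0, 0], [0, 0, 0], 0]]'

```text
t: 6.85
eef_pos: [0.5758, -0.1153, 0.1971]
ee_rot: [-3.141, 0.001, -2.762]
force: [-3.8, 2.9, 11.0]
width: 0.0562
```

The pan is on its stop. I back off a touch and release gently.

arm_command --motion '[[[0, 0, -1], [0, 0, 0], 0], [[0, 0, -0.5], [0, 0, 0], 0], [[0, 0, 0], [0, 0, 0], 0.68], [[0, 0, 0], [0, 0, 0], 0.72], [[0, 0, 0], [0, 0, 0], 0.8], [[0, 0, 0], [0, 0, 0], 0.9], [[0, 0, 0], [0, 0, 0], 1], [[0, 0, 0], [0, 0, 0], 1], [[0, 0, 0], [0, 0, 0], 1]]'

```text
t: 7.6
eef_pos: [0.5754, -0.1154, 0.197]
ee_rot: [-3.142, -0.0, -2.763]
force: [0.5, -0.2, -0.8]
width: 0.0867
```

arm_command --motion '[[[0, 0, -8], [0, 0, 0], 1], [[0, 0, -16], [0, 0, 0], 1], [[0, 0, -25], [0, 0, 0], 1], [[0, 0, -30], [0, 0, 0], 1], [[0, 0, -30], [0, 0, 0], 1], [[0, 0, -15], [0, 0, 0], 1], [[0, 0, -6], [0, 0, 0], 1], [[0, 0, 0], [0, 0, 0], 1]]'

```text
t: 8.27
eef_pos: [0.576, -0.1154, 0.3292]
ee_rot: [-3.141, 0.003, -2.763]
force: [0.6, -0.3, -0.3]
width: 0.0875
```

Run:
```python
from h import *
s=arm.get_state();print(s['t'],s['eef_pos'],s['ee_rot'],s['q'])
P=cam_pose('wrist')
c=grab('wrist','w2.png')
for y in (-.115,): print(proj('wrist',(.576,y,.228),P),proj('wrist',(.576,y,.143),P))
W=np.zeros((600,800,3),np.uint8);W[:400,:640]=c
W[400:,:200]=cv2.resize(grab('scene')[130:280,280:430],(200,200))
a=grab('scene')[140:190,380:430];W[400:,220:420]=cv2.resize(a,(200,200),interpolation=3)
W[400:,440:800]=cv2.resize(grab('top')[140:240,200:380],(360,200))
cv2.imwrite('pics/c4.png',W)
```

```text
8.2667 [ 0.57597725 -0.11537956  0.32918208] [-3.14051302  0.00324585 -2.76273394] [ 1.35078093e-01  1.71618398e-01 -5.99362846e-02  2.71714345e-04
 -1.33583118e+00 -1.32708027e+00]
[326.44318616 202.41260767] [326.59134754 181.17507391]
```

View pics/c4.png

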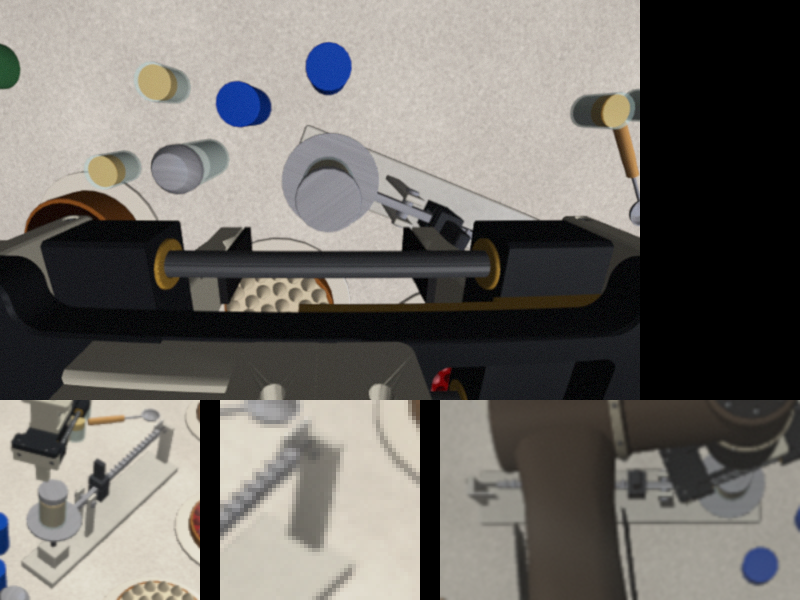

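The jar stands upright on the pan with its lid at (330,200), and the pan centre is about (331,182), a few mm off. Now I move behind the knob, turn the jaws across the beam and close the fingers.

arm_command --motion '[[[-8, 22, 0], [0, 0, 0], 0.5], [[-8, 22, 0], [0, 0, 0], 0], [[-9, 22, 0], [0, 0, 0], 0], [[-9, 22, 0], [0, 0, 0], 0], [[-8, 22, 0], [0, 0, 0], 0], [[0, 0, 0], [0, 0, -4.3], 0], [[0, 0, 0], [0, 0, -7], 0], [[0, 0, 0], [0, 0, -7], 0], [[0, 0, 0], [0, 0, -7], 0], [[0, 0, 0], [0, 0, -7], 0], [[0, 0, 0], [0, 0, -7], 0], [[0, 0, 0], [0, 0, -7], 0], [[0, 0, 0], [0, 0, -7], 0], [[0, 0, 0], [0, 0, -7], 0], [[0, 0, 0], [0, 0, -5], 0], [[0, 0, 0], [0, 0, -3], 0], [[0, 0, 0], [0, 0, 0], 0], [[0, 0, 0], [0, 0, 0], 0]]'

```text
t: 9.97
eef_pos: [0.5735, 0.0023, 0.326]
ee_rot: [3.14, -0.0, -1.573]
force: [-0.8, 0.5, 0.6]
width: 0.0004
```

Run:
```python
from h import *
s=arm.get_state();print(s['t'],s['eef_pos'],s['ee_rot'],s['q'],s['width'])
P=cam_pose('wrist')
c=grab('wrist','w3.png')
for n,p in dict(knob=(.574,.034,.2),ptr=(.573,.28,.14),tip=(s['eef_pos'][0],s['eef_pos'][1],s['eef_pos'][2]-.022)).items(): print(n,proj('wrist',p,P))
W=np.zeros((600,640,3),np.uint8);W[:400]=c
W[400:,:260]=cv2.resize(grab('scene')[140:240,300:430],(260,200),interpolation=3)
W[400:,280:640]=cv2.resize(grab('top')[140:240,200:380],(360,200))
cv2.imwrite('pics/c5.png',W)
```

```text
9.9667 [0.57350143 0.00232833 0.32603957] [ 3.13990933e+00 -4.78864509e-04 -1.57264430e+00] [ 3.44984229e-01  1.52012929e-01 -9.05643015e-02 -1.25467812e-04
 -1.32996496e+00 -3.46802577e-01] 0.0003992303343661081
knob [326.70784343 227.49050497]
ptr [327.55332492 376.77126421]
tip [327.74909739 240.55671549]
```

View pics/c5.png

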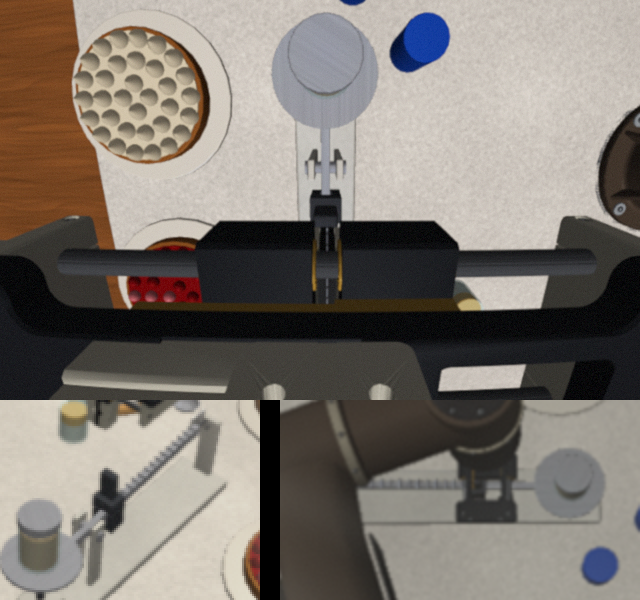

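Run:
```python
from h import *
P=cam_pose('wrist')
for n,u,v,z in [('block -y edge bottom',327,190,.12),('block -y edge top',327,190,.155),('cheek c',325,165,.14),('pan c',325,72,.143),('lid c',325,54,.228)]: print(n,onz('wrist',u,v,z,P).round(4))
c=cv2.imread('pics/w3.png',0); print(c[155:232,327].tolist()); print(c[200,300:355].tolist())
t=grab('top','t2.png')
```

```text
block -y edge bottom [0.5739 0.0168 0.12  ]
block -y edge top [0.5739 0.0083 0.155 ]
cheek c [ 0.5761 -0.0165  0.14  ]
pan c [ 0.5759 -0.113   0.143 ]
lid c [ 0.5755 -0.1133  0.228 ]
[157, 159, 155, 157, 154, 154, 156, 159, 158, 157, 158, 155, 159, 156, 158, 154, 152, 156, 155, 154, 154, 152, 154, 150, 152, 153, 155, 152, 154, 150, 153, 148, 152, 151, 156, 150, 152, 152, 146, 115, 55, 26, 17, 33, 45, 49, 47, 49, 45, 44, 34, 20, 15, 18, 12, 11, 16, 18, 18, 17, 22, 34, 42, 49, 48, 46, 51, 52, 52, 53, 54, 46, 54, 81, 97, 86, 68]
[186, 187, 191, 188, 190, 190, 189, 191, 182, 133, 70, 51, 53, 51, 46, 50, 50, 51, 47, 49, 52, 51, 50, 49, 52, 46, 52, 49, 49, 49, 52, 48, 46, 46, 49, 50, 49, 50, 49, 49, 58, 116, 174, 191, 195, 191, 188, 191, 189, 189, 193, 194, 185, 165, 156]
```

Handle's near face is about y=0.0245, the finger is about 12 mm behind it, and x is aligned. I descend and then push slowly.

arm_command --motion '[[[0, 0, 12], [0, 0, 0], 0], [[0, 0, 22], [0, 0, 0], 0], [[0, 0, 28], [0, 0, 0], 0], [[0, 0, 28], [0, 0, 0], 0], [[0, 0, 22], [0, 0, 0], 0], [[0, 0, 14], [0, 0, 0], 0], [[0, 0, 6], [0, 0, 0], 0], [[0, 0, 0], [0, 0, 0], 0], [[0, 0, 0], [0, 0, 0], 0], [[-2, 0, 0], [0, 0, 0], 0], [[-2, 0, 0], [0, 0, 0], 0], [[-2, 0, 0], [0, 0, 0], 0], [[-2, 0, 0], [0, 0, 0], 0], [[-2, 0, 0], [0, 0, 0], 0], [[-2, 0, 0], [0, 0, 0], 0], [[-2, 0, 0], [0, 0, 0], 0]]'

```text
t: 11.5
eef_pos: [0.5739, 0.0166, 0.1953]
ee_rot: [-3.141, 0.0, -1.571]
force: [-0.4, -0.2, 0.1]
width: 0.0004
```

arm_command --motion '[[[-2, 0, 0], [0, 0, 0], 0], [[-2, 0, 0], [0, 0, 0], 0], [[-2, 0, 0], [0, 0, 0], 0], [[-2, 0, 0], [0, 0, 0], 0], [[-2, 0, 0], [0, 0, 0], 0], [[-2, 0, 0], [0, 0, 0], 0], [[-2, 0, 0], [0, 0, 0], 0], [[-2, 0, 0], [0, 0, 0], 0], [[-2, 0, 0], [0, 0, 0], 0], [[-2, 0, 0], [0, 0, 0], 0]]'

```text
t: 12.33
eef_pos: [0.5738, 0.0368, 0.1951]
ee_rot: [-3.141, 0.0, -1.571]
force: [-0.1, -0.1, -0.1]
width: 0.0004
```

Run:
```python
from h import *
s=arm.get_state();print(s['t'],s['eef_pos'],s['force'],s['ee_rot'])
W=np.zeros((600,800,3),np.uint8)
W[:380,:520]=cv2.resize(grab('scene')[140:235,300:430],(520,380),interpolation=3)
W[380:600,:440]=cv2.resize(grab('top')[140:240,200:400],(440,220),interpolation=3)
W[380:580,460:780]=cv2.resize(grab('wrist'),(320,200))
cv2.imwrite('pics/c6.png',W)
```

```text
12.3333 [0.57381559 0.03678518 0.19506306] [-0.07360293 -0.11382244 -0.11260069] [-3.14145638e+00  3.05492388e-04 -1.57067305e+00]
```

View pics/c6.png

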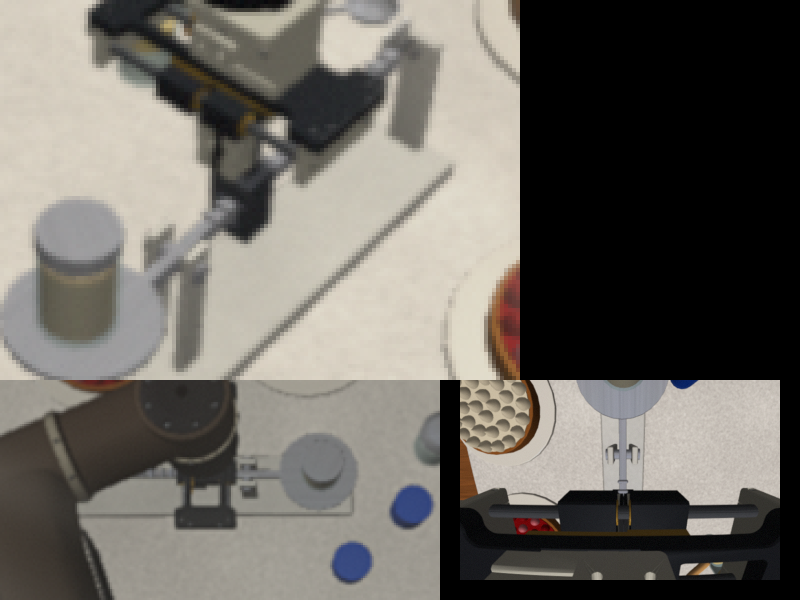

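The poise has moved outward, about two notches, with negligible force. I continue.

arm_command --motion '[[[-2, 0, 0], [0, 0, 0], 0], [[-2, 0, 0], [0, 0, 0], 0], [[-2, 0, 0], [0, 0, 0], 0], [[-2, 0, 0], [0, 0, 0], 0], [[-2, 0, 0], [0, 0, 0], 0], [[-2, 0, 0], [0, 0, 0], 0], [[-2, 0, 0], [0, 0, 0], 0], [[-2, 0, 0], [0, 0, 0], 0], [[-2, 0, 0], [0, 0, 0], 0], [[-2, 0, 0], [0, 0, 0], 0], [[-2, 0, 0], [0, 0, 0], 0], [[-2, 0, 0], [0, 0, 0], 0], [[-2, 0, 0], [0, 0, 0], 0], [[-2, 0, 0], [0, 0, 0], 0], [[-2, 0, 0], [0, 0, 0], 0], [[-2, 0, 0], [0, 0, 0], 0], [[-2, 0, 0], [0, 0, 0], 0], [[-2, 0, 0], [0, 0, 0], 0]]'

```text
t: 13.98
eef_pos: [0.5738, 0.0726, 0.195]
ee_rot: [3.141, 0.0, -1.571]
force: [0.2, -1.7, 0.0]
width: 0.0006
```

arm_command --motion '[[[-2, 0, 0], [0, 0, 0], 0], [[-2, 0, 0], [0, 0, 0], 0], [[-2, 0, 0], [0, 0, 0], 0], [[-2, 0, 0], [0, 0, 0], 0], [[-2, 0, 0], [0, 0, 0], 0], [[-2, 0, 0], [0, 0, 0], 0], [[-2, 0, 0], [0, 0, 0], 0], [[-2, 0, 0], [0, 0, 0], 0], [[-2, 0, 0], [0, 0, 0], 0], [[-2, 0, 0], [0, 0, 0], 0], [[-2, 0, 0], [0, 0, 0], 0], [[-2, 0, 0], [0, 0, 0], 0], [[-2, 0, 0], [0, 0, 0], 0], [[-2, 0, 0], [0, 0, 0], 0], [[-2, 0, 0], [0, 0, 0], 0], [[-2, 0, 0], [0, 0, 0], 0], [[-1, 0, 0], [0, 0, 0], 0]]'

```text
t: 15.4
eef_pos: [0.5739, 0.1059, 0.1952]
ee_rot: [-3.141, 0.0, -1.571]
force: [0.3, -0.6, -0.2]
width: 0.0001
```

arm_command --motion '[[[4, 0, 0], [0, 0, 0], 0], [[8, 0, 0], [0, 0, 0], 0], [[12, 0, 0], [0, 0, 0], 0], [[12, 0, 0], [0, 0, 0], 0], [[8, 0, 0], [0, 0, 0], 0], [[4, 0, 0], [0, 0, 0], 0], [[0, 0, 0], [0, 0, 0], 0], [[0, 0, 0], [0, 0, 0], 0], [[0, 0, 0], [0, 0, 0], 0], [[0, 0, 0], [0, 0, 0], 0], [[0, 0, 0], [0, 0, 0], 0], [[0, 0, 0], [0, 0, 0], 0], [[0, 0, 0], [0, 0, 0], 0], [[0, 0, 0], [0, 0, 0], 0]]'

```text
t: 16.57
eef_pos: [0.5738, 0.0576, 0.195]
ee_rot: [3.142, -0.0, -1.57]
force: [-0.0, -0.5, 0.0]
width: 0.0003
```

Run:
```python
from h import *
s=arm.get_state();print(s['t'],s['eef_pos'],s['force'])
W=np.zeros((600,800,3),np.uint8)
c=grab('scene','s7.png');W[:380,:520]=cv2.resize(c[140:235,300:430],(520,380),interpolation=3)
W[380:600,:440]=cv2.resize(grab('top','t7.png')[140:240,200:400],(440,220),interpolation=3)
W[:400,520:800]=cv2.resize(c[135:175,380:408],(280,400),interpolation=3)
W[400:600,460:780]=cv2.resize(grab('wrist','w7.png'),(320,200))
cv2.imwrite('pics/c7.png',W)
```

```text
16.5667 [0.57375276 0.057574   0.19502766] [-0.01499976 -0.4905798   0.04207941]
```

View pics/c7.png

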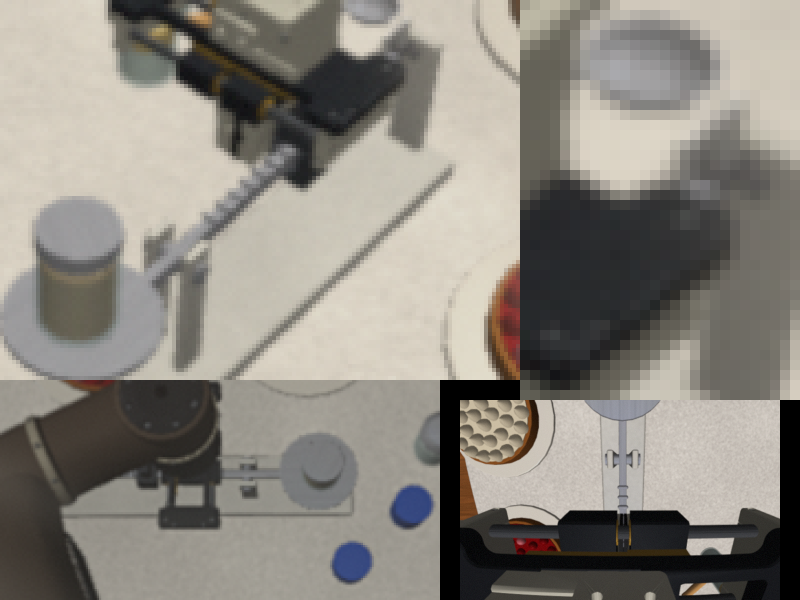

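The beam behind the poise is exposed to about seven notches, and the pointer area is hidden by the gripper. I retract toward the robot so the scene camera sees the pointer, and will compare numerically with the balanced picture scene0.

arm_command --motion '[[[0, 15, 0], [0, 0, 0], 0], [[0, 28, 0], [0, 0, 0], 0], [[0, 30, 0], [0, 0, 0], 0], [[0, 28, 0], [0, 0, 0], 0], [[0, 15, 0], [0, 0, 0], 0], [[0, 4, 0], [0, 0, 0], 0], [[0, 0, 0], [0, 0, 0], 0], [[0, 0, 0], [0, 0, 0], 0]]'

```text
t: 17.38
eef_pos: [0.4546, 0.0577, 0.1956]
ee_rot: [-3.14, 0.0, -1.57]
force: [0.7, 0.4, 0.2]
width: 0.0006
```

Run:
```python
from h import *
s=arm.get_state();print(s['t'],s['eef_pos'])
c=np.mean([grab('scene').astype(float) for _ in range(4)],0).astype(np.uint8);cv2.imwrite('pics/s8.png',c)
s0=cv2.imread('pics/scene0.png')
W=np.zeros((600,800,3),np.uint8)
for k,im in enumerate((s0,c)):
    W[:320,k*400:k*400+390]=cv2.resize(im[130:180,360:420],(390,320),interpolation=0)
    W[330:600,k*400:k*400+390]=cv2.resize(im[135:225,300:430],(390,270),interpolation=3)
cv2.imwrite('pics/c8.png',W)
P=cam_pose('scene')
for z in (.10,.12,.14): print(z,proj('scene',(.574,.2735,z),P).round(1))
for k in range(5,13): 
    L=.0445+.014*k; print(k,proj('scene',(.574,-.0135+L,.197),P).round(1),proj('scene',(.574,-.0135+L,.197+.07*L),P).round(1))
```

```text
17.3833 [0.45459384 0.05771252 0.19555583]
0.1 [400.6 158.5]
0.12 [401.5 153.7]
0.14 [402.4 148.8]
5 [370.2 162.6] [370.5 160.4]
6 [373.3 160.1] [373.6 157.7]
7 [376.2 157.7] [376.6 155. ]
8 [379.2 155.3] [379.6 152.4]
9 [382.1 152.9] [382.5 149.7]
10 [384.9 150.6] [385.4 147.1]
11 [387.8 148.3] [388.3 144.6]
12 [390.6 146. ] [391.2 142. ]
```

View pics/c8.png

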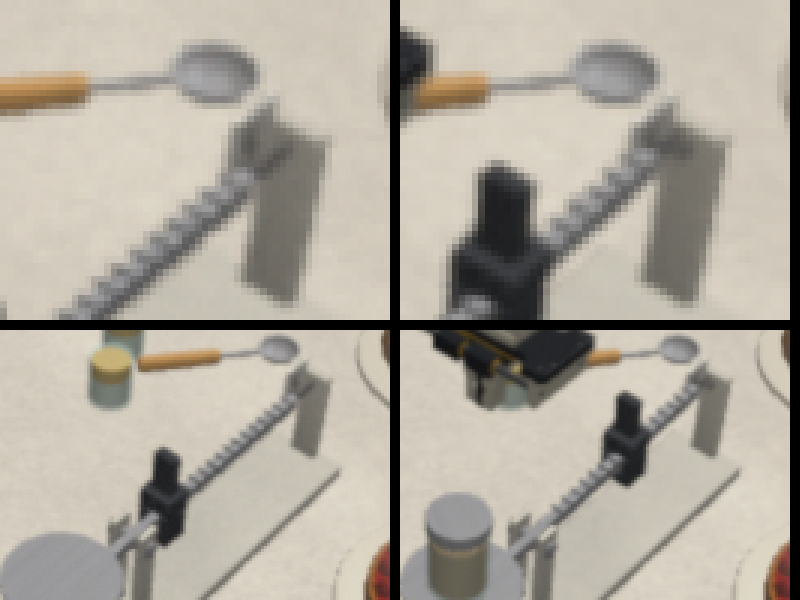

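The knob matches the prediction for seven steps out (notch 8), and the beam end is about 4 px higher than balanced, so it is near or at the upper stop. I set up a sub-pixel tracker for the beam end's shift relative to the balanced picture.

```bash
cat > track.py <<'E'
from h import *
import sys
def shift(im,c0=389,c1=398):
    s0=cv2.imread('pics/scene0.png'); k=10
    up=lambda a:cv2.GaussianBlur(cv2.resize(a,None,fx=k,fy=k,interpolation=cv2.INTER_CUBIC),(0,0),4)
    P=cam_pose('scene'); 
    # beam line at balance in scene0: from pivot..tip
    a=proj('scene',(.574,.2265,.125),P) # L=240
    r0,r1=int(a[1])-5,int(a[1])+6
    T=up(s0[r0:r1,c0:c1]); S=up(im[r0-9:r1+9,c0-1:c1+1])
    m=cv2.matchTemplate(S,T,cv2.TM_CCOEFF_NORMED); _,v,_,l=cv2.minMaxLoc(m)
    return round(l[0]/k-1,2),round(l[1]/k-9,2),round(v,3)
if __name__=='__main__':
    s=arm.get_state();print(s['t'],s['eef_pos'])
    c=np.mean([grab('scene').astype(float) for _ in range(4)],0).astype(np.uint8);cv2.imwrite('pics/'+sys.argv[1],c)
    for a,b in((389,398),(386,395),(392,400)): print(shift(c,a,b))
E
python3 - <<'E'
from track import *
c=cv2.imread('pics/s8.png')
for a,b in((389,398),(386,395),(392,400)): print(shift(c,a,b),shift(cv2.imread('pics/scene0.png'),a,b))
P=cam_pose('scene');print([proj('scene',(.574,-.0135+L,.125+.07*L),P)-proj('scene',(.574,-.0135+L,.125),P) for L in(.2,.24,.287)], proj('scene',(.574,.2265,.125),P))
E
```

```text
(0.3, -3.2, 0.99) (0.0, 0.0, 0.999)
(0.4, -3.1, 0.99) (-0.1, 0.0, 0.998)
(0.4, -3.3, 0.985) (0.0, 0.0, 0.998)
[array([ 0.52393953, -3.46073558]), array([ 0.68484379, -4.15062183]), array([ 0.89167493, -4.95674676])] [392.99440136 159.86968473]
```

The tracker gives -3.2 px against about -4.1 px at the full stop, so the pointer is about 15 mm high, roughly two notches short. I push one notch and re-measure.

arm_command --motion '[[[0, -15, 0], [0, 0, 0], 0], [[0, -28, 0], [0, 0, 0], 0], [[0, -30, 0], [0, 0, 0], 0], [[0, -28, 0], [0, 0, 0], 0], [[0, -15, 0], [0, 0, 0], 0], [[-8, -3, 0], [0, 0, 0], 0], [[-12, 0, 0], [0, 0, 0], 0], [[-12, 0, 0], [0, 0, 0], 0], [[-8, 0, 0], [0, 0, 0], 0], [[-4, 0, 0], [0, 0, 0], 0], [[-2, 0, 0], [0, 0, 0], 0], [[-2, 0, 0], [0, 0, 0], 0], [[-2, 0, 0], [0, 0, 0], 0], [[-2, 0, 0], [0, 0, 0], 0], [[-2, 0, 0], [0, 0, 0], 0], [[-2, 0, 0], [0, 0, 0], 0], [[-2, 0, 0], [0, 0, 0], 0], [[-2, 0, 0], [0, 0, 0], 0], [[-2, 0, 0], [0, 0, 0], 0], [[-2, 0, 0], [0, 0, 0], 0]]'

```text
t: 19.25
eef_pos: [0.573, 0.1218, 0.1952]
ee_rot: [-3.141, 0.0, -1.571]
force: [0.6, 0.2, -0.2]
width: 0.0002
```

arm_command --motion '[[[-1, 0, 0], [0, 0, 0], 0], [[3, 0, 0], [0, 0, 0], 0], [[6, 0, 0], [0, 0, 0], 0], [[8, 0, 0], [0, 0, 0], 0], [[3, 10, 0], [0, 0, 0], 0], [[0, 20, 0], [0, 0, 0], 0], [[0, 28, 0], [0, 0, 0], 0], [[0, 18, 0], [0, 0, 0], 0], [[0, 4, 0], [0, 0, 0], 0], [[0, 0, 0], [0, 0, 0], 0], [[0, 0, 0], [0, 0, 0], 0], [[0, 0, 0], [0, 0, 0], 0], [[0, 0, 0], [0, 0, 0], 0], [[0, 0, 0], [0, 0, 0], 0], [[0, 0, 0], [0, 0, 0], 0]]'

```text
t: 20.5
eef_pos: [0.4931, 0.1023, 0.1947]
ee_rot: [3.141, -0.0, -1.571]
force: [0.5, 0.8, 1.6]
width: 0.0001
```

```bash
cat >> track.py <<'E'
    h=cv2.cvtColor(c,cv2.COLOR_BGR2GRAY)[138:185,355:400].copy(); n,l,st,ce=cv2.connectedComponentsWithStats((h<55).astype(np.uint8))
    for i in range(1,n):
        if st[i,4]>15: print('dark comp box',st[i]+[355,138,0,0,0])
E
python3 track.py s9.png
```

```text
20.5 [0.49308889 0.1023236  0.19474121]
(0.1, -1.7, 0.993)
(0.0, -1.6, 0.992)
(0.1, -1.7, 0.989)
dark comp box [355 138  30  13 242]
dark comp box [375 156   8  14  83]
dark comp box [371 168  14  17 121]
```

One notch moved the beam -3.2 → -1.7 px, as expected for 8 mm. One more notch should land near zero.

arm_command --motion '[[[0, -10, 0], [0, 0, 0], 0], [[0, -20, 0], [0, 0, 0], 0], [[0, -28, 0], [0, 0, 0], 0], [[0, -18, 0], [0, 0, 0], 0], [[0, -4, 0], [0, 0, 0], 0], [[-5, 0, 0], [0, 0, 0], 0], [[-8, 0, 0], [0, 0, 0], 0], [[-5, 0, 0], [0, 0, 0], 0], [[-2, 0, 0], [0, 0, 0], 0], [[-2, 0, 0], [0, 0, 0], 0], [[-2, 0, 0], [0, 0, 0], 0], [[-2, 0, 0], [0, 0, 0], 0], [[-2, 0, 0], [0, 0, 0], 0], [[-2, 0, 0], [0, 0, 0], 0], [[-2, 0, 0], [0, 0, 0], 0], [[-1, 0, 0], [0, 0, 0], 0], [[-1, 0, 0], [0, 0, 0], 0]]'

```text
t: 22.12
eef_pos: [0.573, 0.1368, 0.1952]
ee_rot: [-3.141, 0.0, -1.571]
force: [0.4, -0.4, 1.0]
width: 0.0004
```

arm_command --motion '[[[3, 0, 0], [0, 0, 0], 0], [[6, 0, 0], [0, 0, 0], 0], [[8, 0, 0], [0, 0, 0], 0], [[3, 10, 0], [0, 0, 0], 0], [[0, 20, 0], [0, 0, 0], 0], [[0, 28, 0], [0, 0, 0], 0], [[0, 28, 0], [0, 0, 0], 0], [[0, 18, 0], [0, 0, 0], 0], [[0, 4, 0], [0, 0, 0], 0], [[0, 0, 0], [0, 0, 0], 0], [[0, 0, 0], [0, 0, 0], 0], [[0, 0, 0], [0, 0, 0], 0], [[0, 0, 0], [0, 0, 0], 0], [[0, 0, 0], [0, 0, 0], 0], [[0, 0, 0], [0, 0, 0], 0]]'

```text
t: 23.37
eef_pos: [0.4651, 0.1163, 0.1947]
ee_rot: [3.141, -0.0, -1.571]
force: [-0.5, 0.0, 0.0]
width: 0.0009
```

```bash
python3 track.py s10.png
```

```text
23.3667 [0.46509648 0.11625341 0.1947298 ]
(-0.1, 0.0, 0.997)
(1.0, -0.4, 0.91)
(-0.1, 0.0, 0.996)
dark comp box [358 138  15   6  60]
dark comp box [378 154   8  14  84]
dark comp box [374 166  14  17 127]
```

The shift is 0.0 px, so the beam matches the balanced picture; the third window's outlier overlaps the poise. I take one final look and wait to confirm it is at rest.

arm_command --motion '[[[0, 20, 0], [0, 0, 0], 0], [[0, 10, 0], [0, 0, 0], 0], [[0, 0, 0], [0, 0, 0], 0], [[0, 0, 0], [0, 0, 0], 0], [[0, 0, 0], [0, 0, 0], 0], [[0, 0, 0], [0, 0, 0], 0], [[0, 0, 0], [0, 0, 0], 0], [[0, 0, 0], [0, 0, 0], 0], [[0, 0, 0], [0, 0, 0], 0], [[0, 0, 0], [0, 0, 0], 0]]'

```text
t: 24.4
eef_pos: [0.4348, 0.1163, 0.1949]
ee_rot: [3.141, -0.0, -1.571]
force: [-0.7, 0.1, -0.4]
width: 0.0006
```

```bash
python3 track.py s11.png
python3 - <<'E'
import cv2,numpy as np
c=cv2.imread('pics/s11.png');s0=cv2.imread('pics/scene0.png')
W=np.zeros((600,800,3),np.uint8)
for k,im in enumerate((s0,c)): W[:320,k*400:k*400+390]=cv2.resize(im[130:180,360:420],(390,320),interpolation=0)
W[330:600,:390]=cv2.resize(c[135:225,300:430],(390,270),interpolation=3); W[330:600,400:790]=cv2.resize(c[130:370,200:546],(390,270))
cv2.imwrite('pics/c11.png',W)
E
```

```text
24.4 [0.4348481  0.11631085 0.19493738]
(-0.1, 0.0, 0.997)
(1.0, -0.4, 0.91)
(-0.1, 0.0, 0.996)
dark comp box [378 154   8  14  84]
dark comp box [374 166  14  17 125]
```

View pics/c11.png

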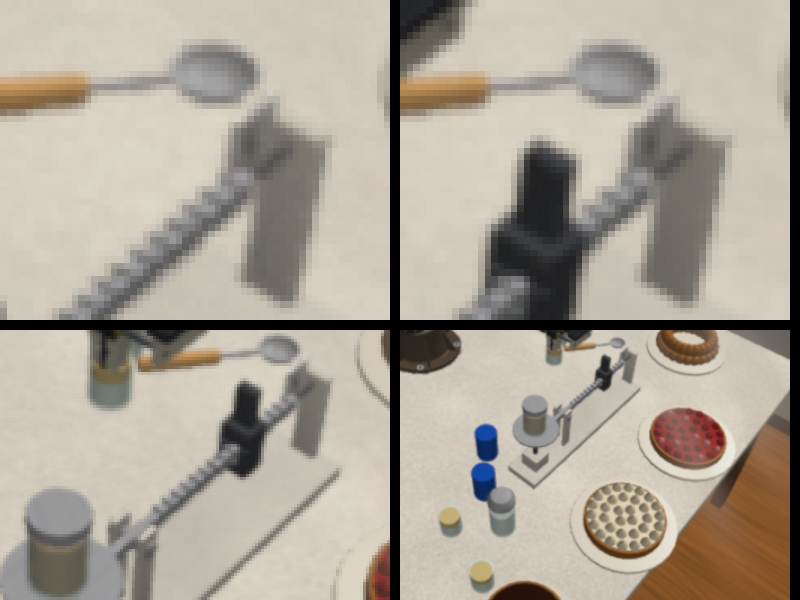

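The beam end and pointer (left crop about (245,180), right crop about (645,180)) sit exactly where they did when the empty scale balanced. The jar is upright on the pan, and the glasses and shaker are unmoved.

```bash
python3 -c "
from station import arm
print(arm.job_done())"
```

```text
the job is handed in; nothing more can be done
None
```

The jar with the steel lid is upright on the pan and released, about 5 mm from its centre. I pushed the poise with closed fingers nine notches out, to the 10th notch, which puts the jar at roughly 365 g. I handed the job in at about 24.5 s; it gave no verdict.

- **Pointer:** with the arm clear of the scale, the beam end was shifted 0.0 px from the opening picture, in which the empty scale balances. It read the same 1 s earlier. One notch moves it about 1.6 px.
- **What I did not measure:** I never measured the pointer against the index mark directly. The balance reading rests on that opening picture.
- **Disagreeing check:** one of the three tracking windows gave -0.4 px with a poor match (0.91), most likely because the poise overlapped it.
- **Forces:** the wrist force reached about 11 N as the pan met its lower stop (roughly 15 N on the jar), against the 25 N limit. The force readings after each push showed under 2 N along the beam.
- **Neighbours:** the shaker and the dessert glasses I could see looked unmoved. I checked this by eye only.
- **Picture budget:** I viewed 12 pictures, two over the planned 10.

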